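# Slide the tapered lid onto the garlic box

### The job

Close the wooden garlic box with the lid that belongs to it, the one that narrows towards one end: set it, narrow end first, into the wide mouth of the box's dovetail way and slide it along until it wedges tight, its ends flush with the box's ends. Let go of it, and leave the straight-sided lid where it lies.

Things in the scene. Friction and masses are not known exactly. Their poses are not given: they have to be found in the camera images.
- taper_lid_grip (a point): Grip point of the loose tapered lid: light wood, 130 mm long, 12 mm thick, underside 107 mm wide at one end, 61 mm at the other, long edges sloping in 4 mm a side towards the top. Bar handle across its middle: 20 mm thick (along the lid), 50 mm long, 40 mm tall. Point on the handle's axis, 22 mm above the board's top, 34 mm above its underside. x to the narrow end, z up. About 0.2 kg.
- straight_lid: The other loose lid, to be left alone: same wood, thickness, length and handle, but straight-sided, 84 mm wide all along. Origin at the centre of its underside, x along its length, z up. One lid lies flat on the worktop at each side of the box.
- garlic_box: Open wooden box, fixed, 130 long (x) x 140 x 82 mm, a garlic bulb inside. Origin: centre of its underside; x runs from the mouth (near end) to the far end, z up. On top the lid slides along x on ledges 68 mm up, between 14 mm high rails that lean in over its edges (undercut) and converge 10 degrees each: the way is 107 mm wide at the mouth, 61 mm at the far end, open at both ends.
- box_home (a point): Where the lid's grip point lies when the lid has wedged, ends flush with the box's: 102 mm above the box's underside, axes as the box's. The lid can be lowered straight onto the ledges 40 to 60 mm short of this point (at 50 mm some 4 mm are free each side), then slid along x; nearer, the rails overhang it. A push of 10 to 20 N wedges it, within a few mm of this point; it stays.
There are look-alikes about, which are no part of the job. What is shaped like the part that bears taper_lid_grip but green is not meant.

How it is judged:
By the outcome, as a careful person would: the job done as asked, in the order asked, and still so for the second after the job is handed in, with the robot touching nothing.
It also fails if it takes over 35 s, if anything falls off the work surface, if the arm or the gripper's body presses on something with over 40 N, if the wrist force passes 120 N, or if a joint passes its speed limit or range.

### The arm

A 6-joint arm with a two-finger parallel gripper is mounted at the origin on a cart in front of the work surface, level with it; the furniture and walls round the work are solid. World frame = base frame: x ahead of the robot, y to its left, z up, the work surface at z = 0. Lengths are in mm, angles in rad, forces in N, time in s.
With the tool pointing down it reaches from about 325 to 875 mm from the base axis. Payload 4.4 kg.
Tool frame: the origin (TCP) lies midway between the tips of the shut fingers; the grasp point (between the pads) lies 19 mm behind it (env.hold_point_z is the distance from the TCP to the grasp point, in mm); z points along the fingers, y is the line along which they close (so a half turn about z gives the same grasp; the last joint's range is limited). The gripper opens to 85 mm and grips with 20 to 120 N. Pads are 22 mm wide; open, the fingers measure 114 mm over their backs; the gripper's body (76 mm by 85 mm) begins 54 mm behind the grasp point. The pads swing forward as they close: fully open they stand 13 mm farther back than shut.
Start: joints at [-1.258, 0.207, 1.542, -0, 1.393, -0.15], TCP at [257.215, -514.264, 209.882] pointing down, gripper open.
Joint ranges: [-2.73, 2.73], [-0.86, 2.22], [0.23, 2.46], [-1.11, 4.25], [0.08, 2.63], [-2.82, 2.82]. Speed limits (rad/s): [2.79, 2.79, 3.14, 3.14, 3.14, 3.14].

### API

Orientations are given as a rotation vector (axis times angle).
In Python, from plant import telemetry, camera, env gives the robot as it stands.
- The arm moves only by the tool jog_arm, never from a script. Its argument "commands" is a list of rows, each a list of 5 numbers: the gripper command: -1 is fully open, 1 is shut, values between are in proportion, then the shift along the tool's x, y, z scaled (see below), then the turn about the tool's z scaled (see below). In form: [[fingers, dx, dy, dz, roll], ...]. A call has 1 to 8 rows; each row is the pose to reach, as a shift and turn from the pose commanded when the call began, along the tool's axes at that moment; what a row does not reach only later rows make up. The controller multiplies each number of a shift by 100 mm and each number of a turn by 90 degrees. A row lasts 1/12 s, in which the tool goes at most 41.7 mm and 7.16 degrees, less where a joint would pass 70% of its speed; a pose out of reach is approached as far as the arm can. A call with a number of a shift or a turn outside -1 to 1 is refused whole. A call with a gripper value outside its range is refused whole. The fingers move at their own pace and stop on an object; the grip force is fixed at half the most. Time passes only in rows, so rows that repeat a pose let the fingers close. It gives the time, the measured TCP pose, the force, the opening and the grip force at its end, in the units of the state.
- telemetry.read_state(): the state, without advancing time (a new reading comes with each control period).
- camera(name): name is "scene" or "top"; returns a dict with "img" (384x512x3 uint8, blue, green, red), "camera_matrix" (3x3 intrinsics, pixels), "rvec" (rotation vector, rad) and "tvec" (3), from world to camera coordinates, as OpenCV has them. Camera axes: x right, y down, z forward; pixel columns grow to the right and rows downward; lengths in mm; the calibration is good to about 2 mm. A picture is of the moment at which its call begins. There is no depth.
- env.close_job(): hands the job in; it is judged then, once.
The state is a dict: "time_s": time; "q": joint angles; "qd": joint speeds; "effort": joint torques, N m; "ee_pos": TCP position; "tool_rot": TCP orientation; "ft_force": force on the tool from outside, world axes, zero at the start; "ft_torque": the same for the moment, N m; "grip_width": finger opening in mm; "finger_force": force on a finger pad.
Only numpy, scipy, OpenCV 4.12 (cv2) and the standard library are available. Lean on these libraries where they do the work, as an engineer would, in place of code of your own. Each camera call takes 0.05 s, during which the arm holds its last target. There are 200 camera calls.

## Working session

There is one attempt and no reset: what is moved stays moved. The work goes in short steps, Python scripts to look and compute and a tool call to move; the robot and the scene stay as the last step left them, time stands still between calls to the robot, and variables do not carry over. Pictures are saved under pics/ and viewed, at most 10 in all, crops included, and the job is handed in when it is done.

Besides the shell and the picture viewer there is one more tool, called as name(argument=value, ...), one argument or row to a line, values as JSON. jog_arm: Moves the arm, as the interface text tells. Its arguments: {"type":"object","properties":{"commands":{"type":"array","items":{"type":"array","items":{"type":"number","minimum":-1,"maximum":1}}}},"required":["commands"]}

```bash
mkdir -p pics; ls
python3 - <<'E'
from plant import telemetry,camera,env
import cv2
for n in("scene","top"):
    c=camera(n); cv2.imwrite(f"pics/{n}0.png",c["img"]); print(n,c["camera_matrix"],c["rvec"],c["tvec"])
s=telemetry.read_state(); print(s["ee_pos"],s["tool_rot"],s["grip_width"],s["time_s"],env.hold_point_z)
E
```

```text
pics
scene [[423.84736593   0.         261.15955905]
 [  0.         423.84736593 191.31219512]
 [  0.           0.           1.        ]] [ 0.61782963 -2.32650214  1.5263035 ] [ 401.60605987  201.011258   1117.27608598]
top [[435.88437382   0.         258.85811206]
 [  0.         435.88437382 191.64819683]
 [  0.           0.           1.        ]] [ 2.22726748 -1.90507239  0.26001027] [-140.52363648  486.29557013 1451.55812661]
[ 256.9946423  -513.55358897  208.7983311 ] [-3.05543639e+00 -7.21531709e-01  2.32646782e-04] 85.34458762350329 0.1 18.700000000000003
```

View pics/top0.png

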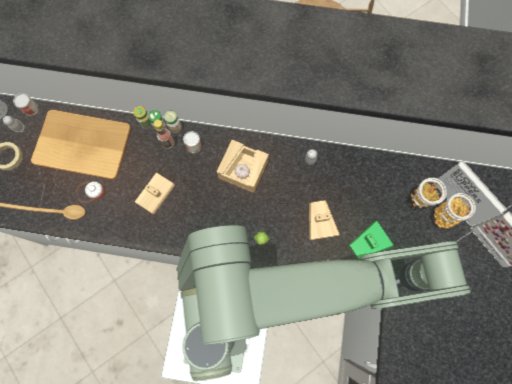

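View pics/scene0.png

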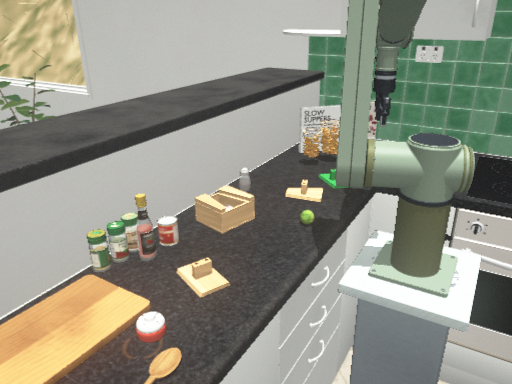

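Candidates in the top picture are the wooden lid at (155,193), the wooden lid at (322,220) and the green one at (371,240). The green one is excluded. The lid at (322,220) seems to narrow, and an enlarged crop will confirm that.

Run:
```python
import cv2,numpy as np
i=cv2.imread("pics/top0.png")
a=cv2.resize(i[190:250,290:350],None,fx=6.6,fy=6.6,interpolation=cv2.INTER_CUBIC)
b=cv2.resize(i[135:195,213:273],None,fx=6.6,fy=6.6,interpolation=cv2.INTER_CUBIC)
c=cv2.resize(i[168:218,125:185],None,fx=4,fy=4,interpolation=cv2.INTER_CUBIC)
o=np.zeros((600,792,3),np.uint8);o[:396,:396]=a;o[:396,396:]=b;o[400:600,:240]=c
cv2.imwrite("pics/crop1.png",o)
```

```text
(no output)
```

View pics/crop1.png

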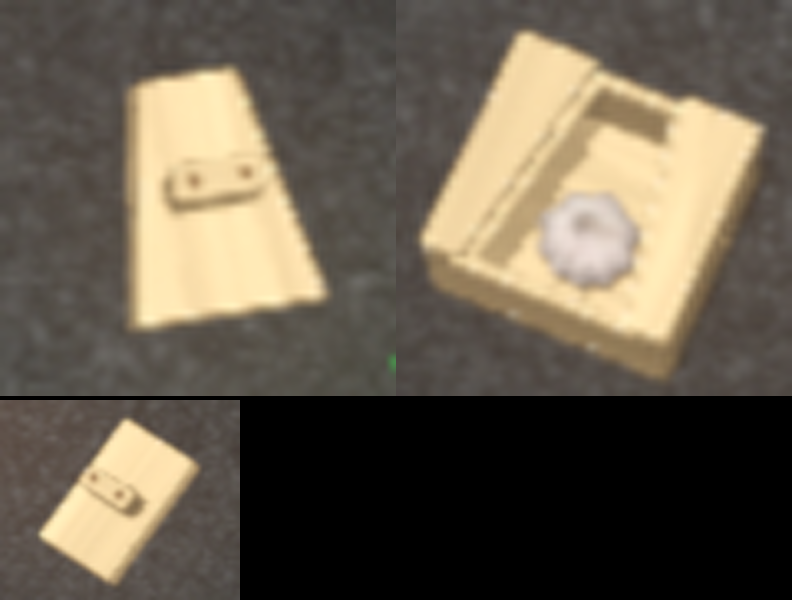

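The upper-left crop, top picture (322,220), narrows upward, so it is the tapered lid. The one at (155,193) is straight-sided. The box's rails are narrow at the lower end, so the mouth faces the robot. I'll fit poses from the corners.

```bash
cat > h.py <<'E'
from plant import telemetry,camera,env
import cv2,numpy as np
from scipy.optimize import least_squares
from scipy.spatial.transform import Rotation as R
def fit(cam,P,uv,g):
    """P model points (z = world height), uv pixels -> x,y,yaw"""
    P=np.float64(P)
    def w(p):
        c,s=np.cos(p[2]),np.sin(p[2])
        return np.c_[p[0]+c*P[:,0]-s*P[:,1],p[1]+s*P[:,0]+c*P[:,1],P[:,2]]
    f=lambda p:(cv2.projectPoints(w(p),cam["rvec"],cam["tvec"],cam["camera_matrix"],None)[0][:,0]-uv).ravel()
    r=least_squares(f,g,x_scale=[100,100,1]); return r.x,r.fun.reshape(-1,2).round(1)
E
python3 - <<'E'
from h import *
c=camera("top")
un=lambda a,x0,y0,k=6.6:(np.float64(a)+.5)/k-.5+[x0,y0]
lid=un([(130,88),(235,68),(328,297),(132,328)],290,190)
x=fit(c,[(65,30.5,0),(65,-30.5,0),(-65,-53.5,0),(-65,53.5,0)],lid,[450,-300,0]);print("lid",x)
h=un([(168,163),(262,160)],290,190)
box=un([(129,30),(29,243),(367,128),(272,345)],213,135)
b=fit(c,[(65,70,82),(-65,70,82),(65,-70,82),(-65,-70,82)],box,[500,0,-.3]);print("box",b)
# handle top centre, from crop
hc=un([(214,182)],290,190); print("handle",fit(c,[(0,0,52)],hc,[450,-300,0])[0])
s=telemetry.read_state();print(R.from_rotvec(s["tool_rot"]).as_matrix().round(3))
E
```

```text
lid (array([ 4.54265521e+02, -2.95496300e+02,  3.17552044e-01]), array([[-0.3, -0. ],
       [ 0.3,  0.4],
       [-0. , -0.2],
       [ 0. , -0.1]]))
box (array([ 5.93055145e+02,  7.91466394e+00, -2.49409008e-01]), array([[-0. ,  0.2],
       [-0.1, -0. ],
       [ 0.2,  0. ],
       [-0. , -0.2]]))
handle [ 449.46425325 -292.82923973    0.        ]
[[ 0.894  0.447 -0.001]
 [ 0.447 -0.894  0.002]
 [ 0.    -0.002 -1.   ]]
```

jog_arm(
  commands=[
    [-1,0.9,-0.35,0,0],
    [-1,0.9,-0.35,0,0],
    [-1,0.9,-0.35,0,0],
    [-1,0.9,-0.35,0,0],
  ],
)

```text
time_s: 0.48
ee_pos: [323.9, -439.9, 209.4]
tool_rot: [-3.054, -0.728, -0.001]
ft_force: [-1.1, -0.1, 0.7]
grip_width: 85.8
finger_force: 0.0
```

jog_arm(
  commands=[
    [-1,0.9,-0.35,0,0],
    [-1,0.9,-0.35,0,0],
    [-1,0.9,-0.35,0,0],
    [-1,0.9,-0.35,0,0],
  ],
)

```text
time_s: 0.82
ee_pos: [388.2, -369.5, 209.7]
tool_rot: [-3.056, -0.728, -0.0]
ft_force: [0.5, -1.0, 0.3]
grip_width: 85.2
finger_force: 0.0
```

jog_arm(
  commands=[
    [-1,0.92,-0.37,0.5,-0.5],
    [-1,0.92,-0.37,0.5,-0.5],
    [-1,0.92,-0.37,0.5,-0.5],
    [-1,0.92,-0.37,0.5,-0.5],
    [-1,0.92,-0.37,0.5,-0.5],
    [-1,0.92,-0.37,0.5,-0.5],
    [-1,0.92,-0.37,0.5,-0.5],
    [-1,0.92,-0.37,0.5,-0.5],
  ],
)

```text
time_s: 1.48
ee_pos: [451.8, -298.7, 159.6]
tool_rot: [2.549, 1.836, -0.002]
ft_force: [-0.1, 0.4, -0.7]
grip_width: 85.3
finger_force: 0.0
```

jog_arm(
  commands=[
    [-1,0,0,0,-0.407],
    [-1,0,0,0,-0.407],
    [-1,0,0,0,-0.407],
    [-1,0,0,0,-0.407],
    [-1,0,0,0,-0.407],
    [-1,0,0,0,-0.407],
    [-1,0,0,0,-0.407],
  ],
)

```text
time_s: 2.07
ee_pos: [452.1, -298.0, 159.9]
tool_rot: [1.847, 2.541, -0.001]
ft_force: [-0.0, 0.6, 0.1]
grip_width: 84.9
finger_force: 0.0
```

```bash
cat >> h.py <<'E'
def todo(x,y,z,yaw):
    s=telemetry.read_state();M=R.from_rotvec(s["tool_rot"]).as_matrix()
    a=np.arctan2(M[1,1],M[0,1]);d=(yaw-a+np.pi)%(2*np.pi)-np.pi
    print("t",s["time_s"],"pos",np.round(s["ee_pos"],1),"yaw",round(a,4),"q",np.round(s["q"],2),"F",np.round(s["ft_force"],1),"w",round(s["grip_width"],1))
    print("cmd",(M.T@(np.array([x,y,z])-s["ee_pos"])/100).round(3),"roll",round(-np.degrees(d)/90,3))
E
python3 - <<'E'
from h import *
todo(454.3,-295.5,19,.3175)
c=camera("scene");cv2.imwrite("pics/s1.png",cv2.resize(c["img"][120:270,230:400],None,fx=4,fy=4,interpolation=cv2.INTER_CUBIC)[:600,:680])
E
```

```text
t 2.0667 pos [ 452.1 -298.   159.9] yaw 0.3135 q [-0.74  0.18  1.68 -0.    1.28 -1.06] F [-0.   0.6  0.1] w 84.9
cmd [0.017 0.029 1.409] roll -0.003
```

View pics/s1.png

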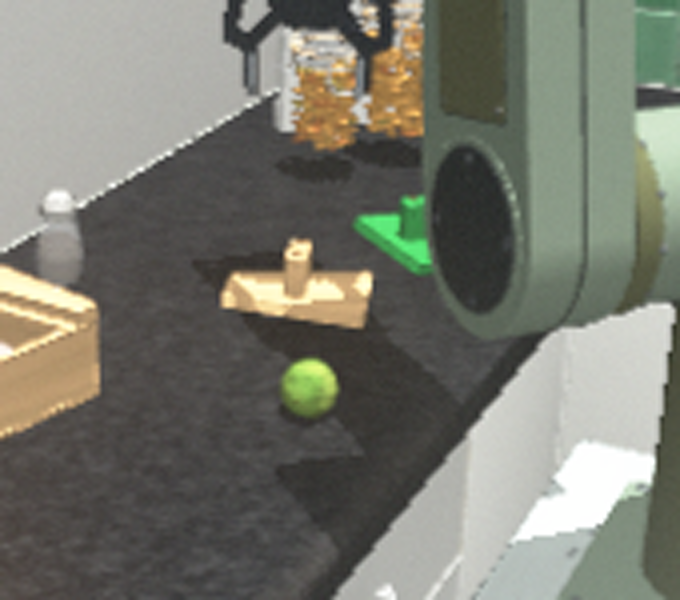

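The scene crop shows the gripper over the tapered lid: tips near (250,85) and (363,85), handle at (297,265) roughly centred below. Descending.

jog_arm(
  commands=[
    [-1,0.015,0.025,0.4,0],
    [-1,0.015,0.025,0.8,0],
    [-1,0.015,0.025,1,0],
    [-1,0.015,0.025,1,0],
  ],
)

```text
time_s: 2.45
ee_pos: [450.2, -291.4, 54.2]
tool_rot: [-1.838, -2.533, -0.002]
ft_force: [-0.4, 0.3, -0.7]
grip_width: 85.5
finger_force: 0.0
```

jog_arm(
  commands=[
    [-1,0,0,0.2,0],
    [-1,0,0,0.4,0],
    [-1,0,0,0.4,0],
    [-1,0,0,0.4,0],
  ],
)

```text
time_s: 2.78
ee_pos: [454.5, -294.9, 20.4]
tool_rot: [-1.843, -2.543, -0.0]
ft_force: [0.4, -0.2, 0.7]
grip_width: 85.5
finger_force: 0.0
```

Run:
```python
from h import *
todo(454.3,-295.5,19,.3175)
for n,b in(("scene",(150,220,270,340)),("top",(180,260,270,370))):
    c=camera(n);i=c["img"][b[0]:b[1],b[2]:b[3]];cv2.imwrite(f"pics/{n}2.png",cv2.resize(i,None,fx=7,fy=7,interpolation=cv2.INTER_CUBIC))
```

```text
t 2.7833 pos [ 454.5 -294.9   20.4] yaw 0.3164 q [-0.74  0.37  1.77 -0.    1.   -1.05] F [ 0.4 -0.2  0.7] w 85.5
cmd [-0.006 -0.003  0.014] roll -0.001
```

View pics/scene2.png

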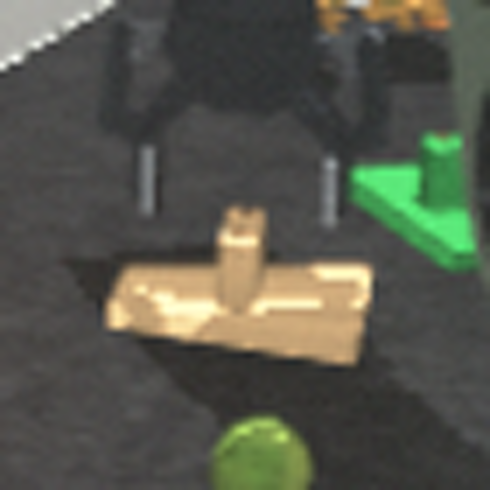

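Run:
```python
from h import *
c=camera("scene")
P=[(454.5+k*43*.95,-295+k*43*.312,z) for k in(1,-1) for z in(33,)]+[(454.5,-295,52),(454.5,-295,12)]
p=cv2.projectPoints(np.float64(P),c["rvec"],c["tvec"],c["camera_matrix"],None)[0][:,0]
print(p.round(1), ((p-[270,150])*7).round())
```

```text
[[292.  185.2]
 [315.5 187. ]
 [303.9 181.3]
 [303.5 191.4]] [[154. 247.]
 [319. 259.]
 [237. 219.]
 [235. 290.]]
```

View pics/top2.png

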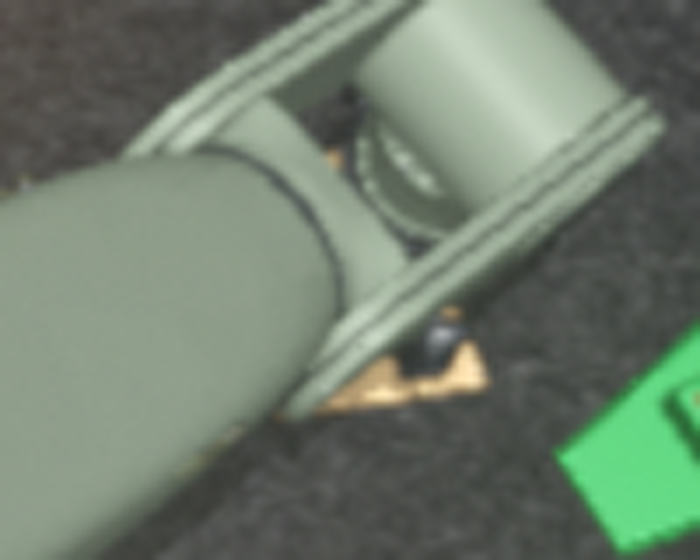

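Handle matches its projection (237,219), but the finger tips at (147,215) and (330,228) look about 18 mm higher than the stated TCP predicts. I'll check this numerically before closing.

Run:
```python
from h import *
c=camera("scene");t=camera("top")
pr=lambda c,P:cv2.projectPoints(np.float64(P),c["rvec"],c["tvec"],c["camera_matrix"],None)[0][:,0].round(1)
Rm=cv2.Rodrigues(c["rvec"])[0];print("cam",(-Rm.T@c["tvec"]).round(),"t cam",(-cv2.Rodrigues(t["rvec"])[0].T@t["tvec"]).round())
print("s1 pred tips",(pr(c,[(452.1+k*41,-298+k*13.5,173) for k in(1,-1)])-[230,120])*4)
for z in(40,80,100,120):print(z,(pr(t,[(454.5-57*.95,-295-57*.312,z)])-[270,180])*7)
# horizontal shift along view
for d in(20,40,60):
    v=np.array([454.5,-295])-(-Rm.T@c["tvec"])[:2];v/=np.linalg.norm(v)
    print(d,((pr(c,[(454.5+v[0]*d,-295+v[1]*d,33)])-[270,150])*7))
todo(454.3,-295.5,19,.3175)
```

```text
cam [-129. 1018.  630.] t cam [ 107. -119. 1529.]
s1 pred tips [[255.2 114.4]
 [353.2 120. ]]
40 [[389.2 367.5]]
80 [[401.8 353.5]]
100 [[408.1 345.8]]
120 [[415.1 338.1]]
20 [[236.6 238. ]]
40 [[236.6 224. ]]
60 [[237.3 210. ]]
t 3.0333 pos [ 455.7 -295.8   21.7] yaw 0.3174 q [-0.74  0.37  1.77 -0.    1.   -1.05] F [-0.3  0.1  0.4] w 85.1
cmd [ 0.007 -0.013  0.027] roll -0.0
```

jog_arm(
  commands=[
    [0.25,0,0,0,0],
    [0.25,0,0,0,0],
    [0.25,0,0,0,0],
    [0.25,0,0,0,0],
    [0.25,0,0,0,0],
    [0.25,0,0,0,0],
  ],
)

```text
time_s: 3.53
ee_pos: [454.5, -294.6, 19.8]
tool_rot: [-1.842, -2.545, 0.0]
ft_force: [-0.4, 0.0, 0.7]
grip_width: 32.3
finger_force: 0.0
```

Run:
```python
from h import *
todo(454.3,-295.5,19,.3175)
c=camera("scene");i=c["img"][150:210,265:340]
g=np.clip(i.astype(float)*1.8,0,255).astype(np.uint8)
cv2.imwrite("pics/s3.png",cv2.resize(g,None,fx=10,fy=10,interpolation=cv2.INTER_CUBIC))
```

```text
t 3.5333 pos [ 454.5 -294.6   19.8] yaw 0.3177 q [-0.74  0.37  1.77 -0.    1.   -1.05] F [-0.4  0.   0.7] w 32.3
cmd [-0.008 -0.004  0.008] roll 0.0
```

View pics/s3.png

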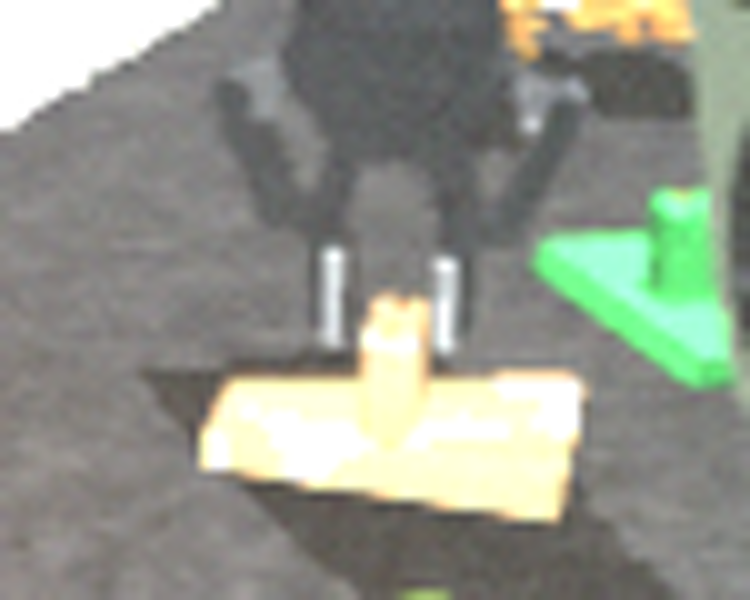

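Run:
```python
from h import *
g=cv2.cvtColor(camera("scene")["img"],cv2.COLOR_BGR2GRAY)
print("cols 290-316 rows 172-190");print(g[172:190,290:317])
```

```text
cols 290-316 rows 172-190
[[ 71  64  58  59  56  57  55  53  53  60  69  72  69  66  70  70  72  71
   65  55  52  56  55  57  58  56  57]
 [ 70  69  67  70  67  58  56  54  57  56  68  69  72  69  69  72  68  70
   66  56  55  56  55  54  56  54  58]
 [ 70  71  69  72  71  66  57  65  79  64  61  73  72  70  74  71  71  72
   65  59  54  58  60  60  61  61  61]
 [ 71  72  69  72  69  69  58 102 139  90  66  78  72  75  72  75  70  74
   78  81  70  55  60  70  75  74  74]
 [ 74  77  77  73  76  71  58  97 133  87  68  74  72  72  71  72  74  74
  106 144 108  54  61  75  72  72  73]
 [ 77  77  80  79  73  71  58 100 131  84  61  73  71  72  69  73  73  73
   91 121 105  55  63  74  76  71  72]
 [ 70  73  73  72  76  71  58  99 129  81  64  72  71  71  75  72  70  69
   88 119 103  53  60  76  78  73  70]
 [ 71  68  68  73  72  69  60  99 126  65  61  66  83 104  98  79  90  84
   96 127 101  57  61  75  77  72  70]
 [ 69  68  68  68  72  71  61  97 126  65  62  71 127 171 134 118 143 122
  112 146  99  57  67  78  75  71  72]
 [ 71  70  70  72  71  70  55  95 127  69  61  80 127 168
[... 260 characters left out ...]
  72  77  77  73  76]
 [ 68  71  72  77  75  70  68  89 103  72  75 170 234 238 240 241 222 108
  108 139 103  75  76  77  79  75  76]
 [ 62  63  63  67  62  55  55  54  54  54  66 118 164 172 184 190 167 105
   77  88  81  74  76  78  78  78  77]
 [ 51  50  51  53  53  51  50  52  49  56  65 120 168 167 163 173 154 105
   59  57  71  73  72  74  74  78  77]
 [ 79  78  76  78  77  75  77  75  76  77  86 129 171 171 172 172 156 108
   78  81  82  94  87  91 106 127 128]
 [147 147 145 146 145 145 144 142 142 144 147 155 169 169 168 169 154 130
  145 143 145 145 149 152 181 225 231]
 [179 180 178 180 178 179 177 177 174 172 166 155 167 168 170 167 150 141
  165 166 167 167 168 168 167 207 240]]
```

The tips end at pixel row 185, about 10 mm higher than expected, so going 5 mm lower is safe in any case. I'll do that, then close and let the width reading confirm the grasp.

jog_arm(
  commands=[
    [0.25,0,0,0.05,0],
    [0.25,0,0,0.05,0],
    [1,0,0,0.05,0],
    [1,0,0,0.05,0],
    [1,0,0,0.05,0],
    [1,0,0,0.05,0],
    [1,0,0,0.05,0],
  ],
)

```text
time_s: 4.22
ee_pos: [454.4, -294.6, 14.7]
tool_rot: [-1.842, -2.545, -0.0]
ft_force: [-0.0, 0.0, -1.8]
grip_width: 18.5
finger_force: 61.6
```

jog_arm(
  commands=[
    [1,0,0,-0.2,0],
    [1,0,0,-0.4,0],
    [1,0,0,-0.6,0],
    [1,0,0,-0.8,0],
    [1,0,0,-1,0],
    [1,0,0,-1,0],
    [1,0,0,-1,0],
  ],
)

```text
time_s: 4.8
ee_pos: [455.2, -295.2, 115.6]
tool_rot: [1.841, 2.543, -0.0]
ft_force: [0.6, 0.5, -3.7]
grip_width: 18.3
finger_force: 61.5
```

Run:
```python
from h import *
todo(544.6,20.3,180,-.2494)
c=camera("scene");i=c["img"][110:185,265:340]
g=np.clip(i.astype(float)*1.5,0,255).astype(np.uint8)
cv2.imwrite("pics/s4.png",cv2.resize(g,None,fx=8,fy=8,interpolation=cv2.INTER_CUBIC))
```

```text
t 4.8 pos [ 455.2 -295.2  115.6] yaw 0.3177 q [-0.73  0.23  1.72  0.    1.19 -1.05] F [ 0.6  0.5 -3.7] w 18.3
cmd [ 2.717  1.836 -0.647] roll 0.361
```

View pics/s4.png

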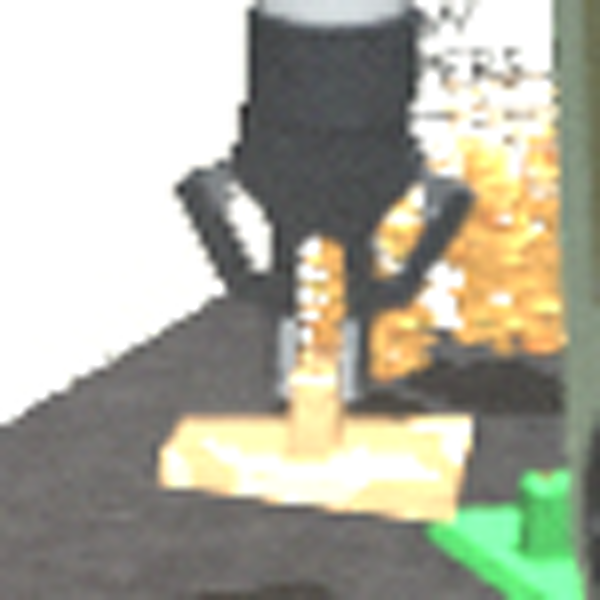

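Lid is gripped (18 mm) and hangs level: near lower corners at crop (160,487) and (455,520). I'll compare its actual pose with the expected one and check the transfer route for obstacles.

Run:
```python
from h import *
c=camera("scene")
P=[(65,30.5,101),(-65,53.5,101),(65,-26.5,113),(-65,-49.5,113)]
obs=np.float64([(160,487),(455,520),(183,416),(472,416)])/8+[265,110]
x,r=fit(c,P,obs,[455,-295,.3175]);print(x,r)
def rs(p):
    P2=np.float64(P)+[0,0,p[3]];cc,s=np.cos(p[2]),np.sin(p[2])
    W=np.c_[p[0]+cc*P2[:,0]-s*P2[:,1],p[1]+s*P2[:,0]+cc*P2[:,1],P2[:,2]]
    return (cv2.projectPoints(W,c["rvec"],c["tvec"],c["camera_matrix"],None)[0][:,0]-obs).ravel()
print(least_squares(rs,[455,-295,.3175,0],x_scale=[100,100,1,100]).x, rs([454.3,-295.5,.3175,0]).reshape(-1,2).round(1))
```

```text
[ 4.53203290e+02 -2.94296060e+02  3.25269051e-01] [[ 0.4 -0.3]
 [-0.1  0.2]
 [-0.2  0.1]
 [-0.1  0.1]]
[ 4.49962717e+02 -2.86979399e+02  3.24540551e-01  2.97777228e+00] [[ 0.2 -0.6]
 [-0.4  0.1]
 [-0.2 -0.1]
 [-0.2  0. ]]
```

The held lid is within 2 mm of the expected pose. Raising it and carrying it to the spot 50 mm short of home.

jog_arm(
  commands=[
    [1,0.2,0.1,-0.3,0],
    [1,0.5,0.35,-0.4,0],
    [1,0.9,0.61,-0.4,0],
    [1,0.9,0.61,-0.4,0],
    [1,0.9,0.61,-0.4,0],
  ],
)

```text
time_s: 5.32
ee_pos: [483.4, -186.8, 152.7]
tool_rot: [-1.834, -2.545, -0.0]
ft_force: [0.7, 1.1, -1.8]
grip_width: 18.2
finger_force: 61.5
```

jog_arm(
  commands=[
    [1,0.3,0.2,0,0],
    [1,0.6,0.4,0,0],
    [1,0.9,0.61,0,0],
    [1,0.9,0.61,0,0],
  ],
)

```text
time_s: 5.65
ee_pos: [514.0, -80.7, 152.9]
tool_rot: [-1.834, -2.545, -0.003]
ft_force: [-0.3, -1.1, -2.2]
grip_width: 18.2
finger_force: 61.5
```

jog_arm(
  commands=[
    [1,0.3,0.2,0,0.36],
    [1,0.6,0.4,0,0.36],
    [1,0.9,0.61,0,0.36],
    [1,0.9,0.61,0,0.36],
    [1,0.9,0.61,0,0.36],
    [1,0.9,0.61,0,0.36],
    [1,0.9,0.61,0,0.36],
  ],
)

```text
time_s: 6.23
ee_pos: [543.2, 18.0, 153.3]
tool_rot: [-2.476, -1.931, 0.004]
ft_force: [-0.7, 0.2, -2.8]
grip_width: 18.6
finger_force: 61.5
```

Run:
```python
from h import *
todo(544.6,20.3,100,-.2494)
c=camera("scene");i=c["img"][110:240,180:300]
cv2.imwrite("pics/s5.png",cv2.resize(i,None,fx=4.6,fy=4.6,interpolation=cv2.INTER_CUBIC))
```

```text
t 6.2333 pos [543.2  18.  153.3] yaw -0.2461 q [-0.13  0.2   1.68 -0.    1.27  0.12] F [-0.7  0.2 -2.8] w 18.6
cmd [0.026 0.009 0.533] roll 0.002
```

jog_arm(
  commands=[
    [1,0.025,0.01,0.2,0],
    [1,0.025,0.01,0.4,0],
    [1,0.025,0.01,0.47,0],
    [1,0.025,0.01,0.47,0],
    [1,0.025,0.01,0.47,0],
  ],
)

```text
time_s: 6.7
ee_pos: [545.2, 20.5, 107.5]
tool_rot: [-2.479, -1.929, 0.001]
ft_force: [0.3, 0.2, -1.9]
grip_width: 18.3
finger_force: 61.4
```

Run:
```python
from h import *
todo(544.6,20.3,83,-.2494)
c=camera("scene");i=c["img"][140:240,185:285]
cv2.imwrite("pics/s5.png",cv2.resize(i,None,fx=6,fy=6,interpolation=cv2.INTER_CUBIC))
todo(544.6,20.3,83,-.2494)
```

```text
t 6.7 pos [545.2  20.5 107.5] yaw -0.248 q [-0.12  0.25  1.71 -0.    1.18  0.13] F [ 0.3  0.2 -1.9] w 18.3
cmd [-0.004 -0.005  0.246] roll 0.001
t 6.75 pos [546.1  20.6 108.5] yaw -0.248 q [-0.12  0.25  1.71 -0.    1.18  0.13] F [ 0.6  0.  -2.2] w 18.1
cmd [-0.007 -0.014  0.255] roll 0.001
```

View pics/s5.png

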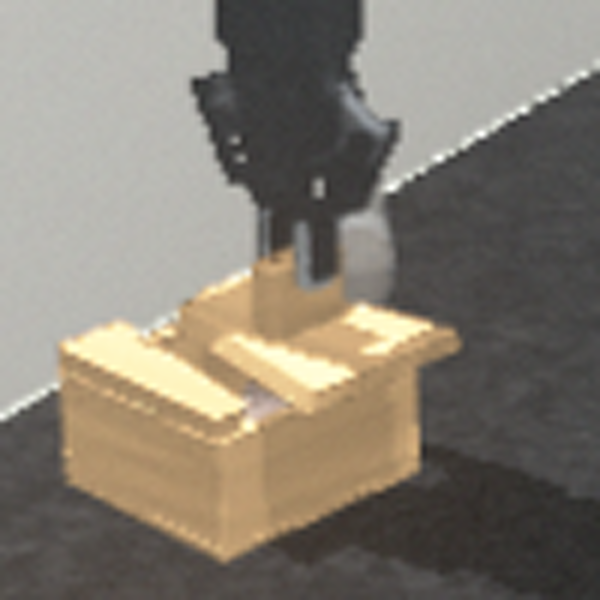

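The picture shows the lid above the box, its wide end protruding from the mouth with corners at (308,411) and (460,348), and its left edge beside the left rail. Box lower corners are at (68,485), (225,560) and (420,470). I'll check the relative pose from these.

Run:
```python
from h import *
c=camera("scene")
k=lambda a:(np.float64(a)+.5)/6-.5+[185,140]
print(fit(c,[(-65,70,0),(65,70,0),(-65,-70,0),(65,70,82),(-65,70,82)],k([(225,560),(68,485),(420,470),(62,345),(222,440)]),[593,8,-.25]))
print(fit(c,[(-65,53.5,92.5),(-65,-53.5,92.5)],k([(308,411),(460,350)]),[545,20,-.25]))
# predicted lid underside corners
s=telemetry.read_state();print(s["ee_pos"])
a=-.2494;P=np.float64([(-65,53.5,92.5),(-65,-53.5,92.5),(65,30.5,92.5)]);Rz=R.from_euler("z",a).as_matrix()
W=P@Rz.T+[545.2,20.3,0];print((cv2.projectPoints(W,c["rvec"],c["tvec"],c["camera_matrix"],None)[0][:,0]-[185,140])*6)
```

```text
(array([ 5.89069292e+02,  1.42634697e+01, -2.47029812e-01]), array([[ 0.4,  1.2],
       [ 0.1,  0.2],
       [ 0.4,  1. ],
       [-0.6,  0.5],
       [-0.3, -3. ]]))
(array([ 5.48349053e+02,  1.85313441e+01, -2.54148678e-01]), array([[-0.1,  0.3],
       [ 0.1, -0.4]]))
[546.65718256  20.67029178 109.08788595]
[[308.93715494 413.02007189]
 [462.00269278 347.47908317]
 [173.57771348 325.41369632]]
```

Run:
```python
from h import *
c=camera("scene")
k=lambda a:(np.float64(a)+.5)/6-.5+[185,140]
print(fit(c,[(-65,70,0),(65,70,0),(-65,-70,0),(65,70,82)],k([(225,560),(68,485),(420,470),(62,345)]),[593,8,-.25]))
```

```text
(array([ 5.92490379e+02,  9.96158263e+00, -2.45359115e-01]), array([[ 0.3,  0.4],
       [ 0.1, -0.5],
       [ 0.2,  0.2],
       [-0.6, -0.2]]))
```

jog_arm(
  commands=[
    [1,0,0,0.08,0],
    [1,0,0,0.12,0],
    [1,0,0,0.15,0],
    [1,0,0,0.15,0],
  ],
)

```text
time_s: 7.18
ee_pos: [544.6, 21.3, 91.8]
tool_rot: [-2.478, -1.929, 0.002]
ft_force: [-0.5, 0.7, -2.7]
grip_width: 18.5
finger_force: 61.4
```

The second fit agrees within 2 mm. The lid is now between the rails with no contact, so I'll lower it onto the ledges.

jog_arm(
  commands=[
    [1,0,0,0.04,0],
    [1,0,0,0.07,0],
    [1,0,0,0.08,0],
    [1,0,0,0.08,0],
  ],
)

```text
time_s: 7.52
ee_pos: [545.2, 21.2, 84.4]
tool_rot: [-2.478, -1.93, 0.001]
ft_force: [0.7, 1.0, -3.0]
grip_width: 18.4
finger_force: 61.4
```

jog_arm(
  commands=[
    [1,0,0,0.01,0],
    [1,0,0,0.02,0],
    [1,0,0,0.02,0],
  ],
)

```text
time_s: 7.77
ee_pos: [545.5, 21.2, 82.8]
tool_rot: [-2.479, -1.93, 0.0]
ft_force: [-0.5, 0.4, -3.1]
grip_width: 18.8
finger_force: 61.4
```

jog_arm(
  commands=[
    [1,0,0,0.01,0],
    [1,0,0,0.02,0],
    [1,0,0,0.02,0],
  ],
)

```text
time_s: 8.02
ee_pos: [545.8, 21.1, 82.5]
tool_rot: [2.479, 1.93, -0.0]
ft_force: [-3.4, 0.3, 6.9]
grip_width: 18.4
finger_force: 62.6
```

On the ledges (about +7 N). Easing up 1 mm and sliding along the box's x, which is tool y.

jog_arm(
  commands=[
    [1,0,0,-0.01,0],
    [1,0,0.08,-0.01,0],
    [1,0,0.16,-0.01,0],
    [1,0,0.24,-0.01,0],
    [1,0,0.32,-0.01,0],
    [1,0,0.36,-0.01,0],
    [1,0,0.36,-0.01,0],
  ],
)

```text
time_s: 8.6
ee_pos: [582.4, 11.9, 82.5]
tool_rot: [2.478, 1.929, 0.002]
ft_force: [-1.7, 0.0, 3.5]
grip_width: 18.5
finger_force: 62.3
```

Run:
```python
from h import *
todo(593,8.5,82.5,-.248)
```

```text
t 8.6 pos [582.4  11.9  82.5] yaw -0.2481 q [-0.13  0.35  1.64  0.    1.15  0.12] F [-1.7  0.   3.5] w 18.5
cmd [-0.007  0.112  0.001] roll -0.0
```

jog_arm(
  commands=[
    [1,0,0.03,0,0],
    [1,0,0.06,0,0],
    [1,0,0.09,0,0],
    [1,0,0.09,0,0],
  ],
)

```text
time_s: 8.93
ee_pos: [588.5, 10.8, 82.5]
tool_rot: [-2.477, -1.928, 0.002]
ft_force: [-6.4, 2.4, 8.2]
grip_width: 18.5
finger_force: 62.9
```

jog_arm(
  commands=[
    [1,0,0.02,0,0],
    [1,0,0.03,0,0],
    [1,0,0.03,0,0],
  ],
)

```text
time_s: 9.18
ee_pos: [590.5, 10.7, 82.5]
tool_rot: [-2.476, -1.927, 0.003]
ft_force: [-9.0, 4.1, 10.6]
grip_width: 18.4
finger_force: 63.2
```

jog_arm(
  commands=[
    [1,0,0.02,-0.01,0],
    [1,0,0.04,-0.01,0],
    [1,0,0.04,-0.01,0],
  ],
)

```text
time_s: 9.43
ee_pos: [591.9, 10.6, 82.6]
tool_rot: [-2.472, -1.924, 0.009]
ft_force: [-13.5, 5.6, 11.4]
grip_width: 18.4
finger_force: 63.2
```

Run:
```python
from h import *
todo(593,8.5,82.5,-.248)
```

```text
t 9.4333 pos [591.9  10.6  82.6] yaw -0.2477 q [-0.13  0.38  1.6   0.    1.17  0.12] F [-13.5   5.6  11.4] w 18.4
cmd [-0.018  0.016  0.   ] roll 0.0
```

jog_arm(
  commands=[
    [1,0,0.02,-0.01,0],
    [1,0,0.04,-0.01,0],
    [1,0,0.05,-0.01,0],
    [1,0,0.05,-0.01,0],
  ],
)

```text
time_s: 9.77
ee_pos: [591.7, 10.6, 82.5]
tool_rot: [-2.465, -1.92, 0.02]
ft_force: [-24.4, 7.6, 17.7]
grip_width: 18.6
finger_force: 64.1
```

Wedged: no further travel at 25 N. I'll relax the push, release and rise.

jog_arm(
  commands=[
    [1,0,-0.04,0,0],
    [1,0,-0.07,0,0],
    [1,0,-0.07,0,0],
  ],
)

```text
time_s: 10.02
ee_pos: [592.0, 10.6, 82.6]
tool_rot: [-2.475, -1.927, 0.002]
ft_force: [-4.8, 4.2, 1.1]
grip_width: 18.7
finger_force: 61.9
```

jog_arm(
  commands=[
    [-0.2,0,0,0,0],
    [-0.2,0,0,0,0],
    [-0.2,0,0,0,0],
    [-0.2,0,0,0,0],
    [-0.2,0,0,0,0],
  ],
)

```text
time_s: 10.43
ee_pos: [594.9, 8.4, 84.2]
tool_rot: [2.478, 1.929, 0.001]
ft_force: [0.0, 0.2, 0.4]
grip_width: 50.9
finger_force: 0.0
```

jog_arm(
  commands=[
    [-0.2,0,0,-0.1,0],
    [-0.2,0,0,-0.4,0],
    [-0.2,0,0,-0.8,0],
    [-0.2,0,0,-1,0],
    [-0.2,0,0,-1,0],
  ],
)

```text
time_s: 10.85
ee_pos: [599.0, 8.2, 192.1]
tool_rot: [2.471, 1.924, 0.016]
ft_force: [1.8, -0.5, 0.3]
grip_width: 51.1
finger_force: 0.0
```

jog_arm(
  commands=[
    [-0.2,-0.6,-1,-0.5,0],
    [-0.2,-0.6,-1,-0.5,0],
    [-0.2,-0.6,-1,-0.5,0],
    [-0.2,-0.6,-1,-0.5,0],
    [-0.2,-0.6,-1,-0.5,0],
  ],
)

```text
time_s: 11.27
ee_pos: [481.9, -25.3, 235.4]
tool_rot: [2.478, 1.927, 0.003]
ft_force: [-0.4, -0.1, 0.0]
grip_width: 51.1
finger_force: 0.0
```

Run:
```python
from h import *
todo(593,8.5,82.5,-.248)
c=camera("scene");t=camera("top")
a=cv2.resize(c["img"][165:235,185:265],None,fx=5,fy=5,interpolation=cv2.INTER_CUBIC)
b=cv2.resize(t["img"][130:200,205:285],None,fx=5,fy=5,interpolation=cv2.INTER_CUBIC)
cv2.imwrite("pics/end.png",np.hstack([a,b]))
```

```text
t 11.2667 pos [481.9 -25.3 235.4] yaw -0.2492 q [-0.23 -0.02  1.73  0.    1.42  0.02] F [-0.4 -0.1  0. ] w 51.1
cmd [0.601 0.989 1.532] roll -0.001
```

View pics/end.png

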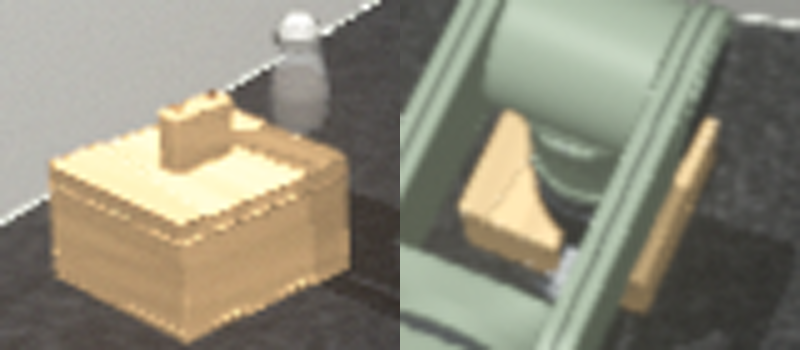

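The scene crop shows the box closed: handle at (195,130), the lid's wide end flush with the mouth face, and the gripper clear. Handing in.

```bash
python3 -c "
from plant import env
print(env.close_job())"
```

```text
the job is handed in; nothing more can be done
None
```

The tapered lid is wedged in the box's dovetail way and released: it stopped moving under a push of about 25 N, and its wide end looks flush with the mouth. I could not see the far end in the last picture. The straight-sided lid was left alone, and the job was handed in at about 11 s.

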